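# Peg the press mould shut

### The job

Close up the plaster press mould: tap its wooden locating pins down home with the fingertips, lightly and one at a time, from the widest head to the narrowest - first the disc-headed pin, then the square-headed one, then the slim headless one. Leave the ball-headed vent plug untouched and standing, do not pull any pin up or strike hard enough to chip the plaster, and do not disturb the pots and tools around.

Things in the scene. Friction and masses are not known exactly. Their poses are not given: they have to be found in the camera images.
- mould: Fixed white plaster press mould, 270 x 230 mm and 75 mm high, seam half-way up. Origin: centre of its underside on the table; z up, x along the long side. Four pins stand on its top, one near each corner, about 85 mm off the centre in x and 62 mm in y (up to 10 mm more or less); which pin is at which corner varies.
- collar_disc: Fixed steel collar of the disc-headed pin, a flat ring 35 mm across and 3 mm high, with its sleeve and pin; origin at the centre of its underside, on the mould's top face 75 mm above the table. All four pins are plain beech, with 16 mm thick round shafts sliding straight up and down in a black rubber sleeve (25 mm across, 8 mm high) set in a flat steel collar on the mould's top. 
- top_disc (a point): Centre of the top of the disc-headed pin: a flat round disc head, 42 mm across and 9 mm thick. Moves with the pin; 36 mm above the mould's top face when the joint reads 0.
- pin_disc (a joint): How far the disc-headed pin is pressed down in its sleeve, m: starts at 0 to 0.004, fully home (stop) at 0.016, when its top is still 20 mm above the mould. Negative: pulled up. Slides against about 3 N of friction and stays where it is left; under the finger the rubber sleeve also gives elastically, about 1 mm for each 3 N, up to 8 mm, and springs back. A hard blow, which chips the plaster, is more than 30 N.
- collar_square: Fixed steel collar of the square-headed pin, a flat ring 35 mm across and 3 mm high, with its sleeve and pin; origin at the centre of its underside, on the mould's top face 75 mm above the table. 
- top_square (a point): Centre of the top of the square-headed pin: a square block head, 28 x 28 x 10 mm. Moves with the pin; 36 mm above the mould's top face when the joint reads 0.
- pin_square (a joint): How far the square-headed pin is pressed down in its sleeve, m: starts at 0 to 0.004, fully home (stop) at 0.016, when its top is still 20 mm above the mould. Negative: pulled up. Slides against about 3 N of friction and stays where it is left; under the finger the rubber sleeve also gives elastically, about 1 mm for each 3 N, up to 8 mm, and springs back. A hard blow, which chips the plaster, is more than 30 N.
- collar_slim: Fixed steel collar of the slim headless pin, a flat ring 35 mm across and 3 mm high, with its sleeve and pin; origin at the centre of its underside, on the mould's top face 75 mm above the table. 
- top_slim (a point): Centre of the top of the slim headless pin: no head, just the plain 16 mm round dowel end (the narrowest). Moves with the pin; 36 mm above the mould's top face when the joint reads 0.
- pin_slim (a joint): How far the slim headless pin is pressed down in its sleeve, m: starts at 0 to 0.004, fully home (stop) at 0.016, when its top is still 20 mm above the mould. Negative: pulled up. Slides against about 3 N of friction and stays where it is left; under the finger the rubber sleeve also gives elastically, about 1 mm for each 3 N, up to 8 mm, and springs back. A hard blow, which chips the plaster, is more than 30 N.
- collar_ball: Fixed steel collar of the ball-headed pin, a flat ring 35 mm across and 3 mm high, with its sleeve and pin; origin at the centre of its underside, on the mould's top face 75 mm above the table. 
- top_ball (a point): Centre of the top of the ball-headed pin: a ball head, 25 mm across: the vent plug, to be left alone. Moves with the pin; 36 mm above the mould's top face when the joint reads 0.
- pin_ball (a joint): How far the ball-headed pin is pressed down in its sleeve, m: starts at 0 to 0.004, fully home (stop) at 0.016, when its top is still 20 mm above the mould. Negative: pulled up. Slides against about 3 N of friction and stays where it is left; under the finger the rubber sleeve also gives elastically, about 1 mm for each 3 N, up to 8 mm, and springs back. A hard blow, which chips the plaster, is more than 30 N.
- rib: Loose wooden rib, 62 x 34 x 7 mm, lying on the middle of the mould's top; origin at the centre of its underside; a bystander, not to be disturbed.
- stone: Loose flat round green stone, 68 mm across, 20 mm high, beside the mould; origin at the centre of its underside; a bystander, not to be disturbed.
- slip_cup: Loose clear cup, 84 mm across, 85 mm high; origin at the centre of its underside; a bystander, not to be disturbed.
- bud_vase: Loose terracotta bud vase, 84 mm across, 120 mm high, close beside the mould; origin at the centre of its underside; a bystander, not to be disturbed.
- bisque_bowl: Loose terracotta bowl, 100 mm across, 45 mm high; origin at the centre of its underside; a bystander, not to be disturbed.
- brush: Loose brush lying beyond the mould, along its far side; origin at the centre of its underside; a bystander, not to be disturbed.
- oxide_jar: Loose amber glass jar with cap, 54 mm across, 75 mm high; origin at the centre of its underside; a bystander, not to be disturbed.

How it is judged:
By the outcome, as a careful person would: the job done as asked, in the order asked, and still so for the second after the job is handed in, with the robot touching nothing.
It also fails if it takes over 45 s, if anything falls off the work surface, if the arm or the gripper's body presses on something with over 40 N, if the wrist force passes 120 N, or if a joint passes its speed limit or range.

### The arm

A 6-joint arm with a two-finger parallel gripper is mounted at the origin on the work surface. World frame = base frame: x ahead of the robot, y to its left, z up, the work surface at z = 0. Lengths are in m, angles in rad, forces in N, time in s.
With the tool pointing down it reaches from about 0.35 to 0.975 m from the base axis. Payload 4.9 kg.
Tool frame: the origin (TCP) lies on the centre line of the jaws, within the pads' length; the fingertips stand 14 mm ahead of it and the grasp point (between the pads) lies 5 mm behind it; z points along the fingers, y is the line along which they close (so a half turn about z gives the same grasp; the last joint's range is limited). The gripper opens to 85 mm and grips with 20 to 120 N. Pads are 22 mm wide; open, the fingers measure 114 mm over their backs; the gripper's body (76 mm by 85 mm) begins 54 mm behind the grasp point. The pads swing forward as they close: fully open they stand 13 mm farther back than shut.
Start: joints at [-1.399, 0.053, 1.613, -0, 1.476, -0.119], TCP at [0.179, -0.599, 0.245] pointing down, gripper open.
Joint ranges: [-3.01, 3.01], [-1.01, 2.22], [0.06, 2.58], [-1.02, 4.17], [0.09, 2.62], [-3.14, 3.14]. Speed limits (rad/s): [2.57, 2.57, 3.14, 3.14, 3.14, 3.14].

### API

Orientations are given as a unit quaternion [w, x, y, z].
In Python, from plant import * gives the robot as it stands.
- The arm moves only by the tool send_rows, never from a script. Its argument "steps" is a list of rows, each an object with "translation": the shift along the tool's x, y, z in cm, a list of three; "delta_rot": the turn, a rotation vector about the tool's x, y, z in rad, a list of three; "jaw": the finger opening in cm, from 0 to 8.54. In form: [{"translation": [dx, dy, dz], "delta_rot": [rx, ry, rz], "jaw": jaw}, ...]. A call has exactly 8 rows; each row is the pose to reach, as a shift and turn from the pose commanded when the call began, along the tool's axes at that moment; what a row does not reach only later rows make up. A row lasts 1/10 s, in which the tool goes at most 50 mm and 8.59 degrees, less where a joint would pass 70% of its speed; a pose out of reach is approached as far as the arm can. A call with a gripper value outside its range is refused whole. The fingers move at their own pace and stop on an object; the grip force is fixed at half the most. Time passes only in rows, so rows that repeat a pose let the fingers close, or fill a call up. It gives the time, the measured TCP pose, the force, the opening and the grip force at its end, in the units of the state.
- state(): the state, without advancing time (a new reading comes with each control period).
- grab_frame(name): name is "scene" or "side" or "wrist"; returns a dict with "pixels" (400x640x3 uint8, blue, green, red), "range_z" (400x640 float32, m along the optical axis (not along the pixel's ray), 0 where there is no reading), "fx", "fy", "cx", "cy" (pixels), "dist" ([k1, k2, p1, p2, k3] as OpenCV has them; the pictures are not rectified), "rvec" (rotation vector, rad) and "tvec" (3), from world to camera coordinates, as OpenCV has them. Camera axes: x right, y down, z forward; pixel columns grow to the right and rows downward; lengths in m; the calibration is good to about 2 mm. A picture is of the moment at which its call begins.
- job_done(): hands the job in; it is judged then, once.
The state is a dict: "time": time; "joint_pos": joint angles; "joint_vel": joint speeds; "joint_efforts": joint torques, N m; "tool_pos": TCP position; "tool_rot": TCP orientation; "contact_force": force on the tool from outside, world axes, zero at the start; "ft_torque": the same for the moment, N m; "gripper_width": opening from 0.0 (shut) to 1.0 (fully open); "grasp_force": force on a finger pad.
Only numpy, scipy, OpenCV 4.12 (cv2) and the standard library are available. Lean on these libraries where they do the work, as an engineer would, in place of code of your own. Each camera call takes 0.05 s, during which the arm holds its last target. There are 200 camera calls.

## Working session

There is one attempt and no reset: what is moved stays moved. The work goes in short steps, Python scripts to look and compute and a tool call to move; the robot and the scene stay as the last step left them, time stands still between calls to the robot, and variables do not carry over. Pictures are saved under pics/ and viewed, at most 10 in all, crops included, and the job is handed in when it is done.

Besides the shell and the picture viewer there is one more tool, called as a command line: name --argument value ..., lists and objects as JSON in quotes. send_rows: Moves the arm, as the interface text tells. Its arguments: {"type":"object","properties":{"steps":{"type":"array","items":{"type":"object","properties":{"translation":{"type":"array","items":{"type":"number"}},"delta_rot":{"type":"array","items":{"type":"number"}},"jaw":{"type":"number"}}}}},"required":["steps"]}

```bash
mkdir -p pics; cat > h.py <<'E'
from plant import *
import numpy as np, cv2
def cloud(f):
    z=f["range_z"]; h,w=z.shape
    K=np.array([[f["fx"],0,f["cx"]],[0,f["fy"],f["cy"]],[0,0,1.]])
    u,v=np.meshgrid(np.arange(w),np.arange(h))
    p=cv2.undistortPoints(np.stack([u,v],-1).reshape(-1,1,2).astype(float),K,np.array(f["dist"],float)).reshape(h,w,2)
    P=np.dstack([p*z[...,None],z]); R=cv2.Rodrigues(np.array(f["rvec"],float))[0]
    W=(P-np.array(f["tvec"]).ravel())@R
    W[z<=0]=np.nan
    return W
E
python3 - <<'E'
from h import *
for n in("scene","side"):
    f=grab_frame(n); cv2.imwrite(f"pics/{n}0.png",f["pixels"]); np.save(f"{n}0.npy",cloud(f))
s=state(); print(s)
E
```

```text
{'time': 0.1, 'joint_pos': array([-1.39899994e+00,  5.32860224e-02,  1.61416756e+00,  2.12778823e-05,
        1.47602009e+00, -1.18995785e-01]), 'joint_vel': array([ 1.30490820e-03, -1.27101311e-03, -4.15285061e-03, -6.89088678e-05,
        7.01676051e-04, -6.73748037e-04]), 'joint_efforts': array([-6.41683570e-06, -3.94905925e+01, -3.71363783e+01, -9.68562676e-05,
        3.93556460e-03,  1.51488268e-05]), 'tool_pos': array([ 0.17910872, -0.59821556,  0.24418244]), 'tool_rot': array([-9.40457765e-04,  9.89448306e-01,  1.44883278e-01, -1.42402041e-05]), 'contact_force': array([-0.12488714,  0.56407357,  0.77734632]), 'ft_torque': array([-0.01616523,  0.01559872,  0.0024089 ]), 'grasp_force': 0.0, 'gripper_width': 0.9987784230917125}
```

View pics/scene0.png

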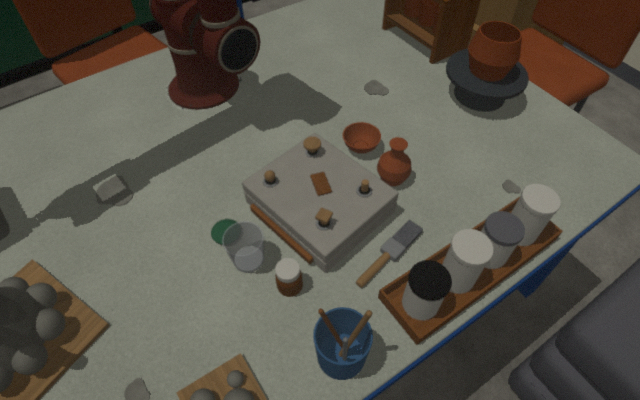

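View pics/side0.png

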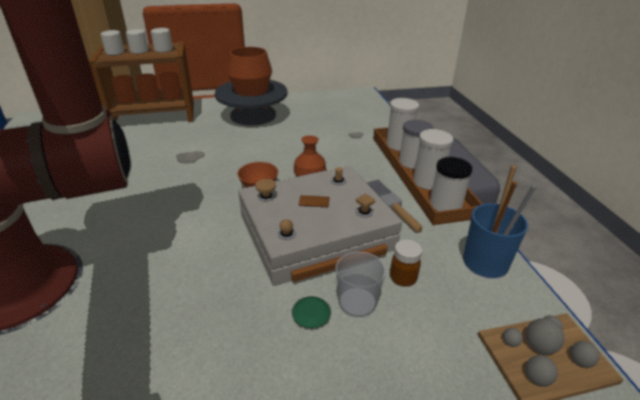

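The scene view shows the disc pin at about (313,146), the ball at (270,176), the slim pin at (364,186) and the square pin at (324,216). In the side view they are at (265,188), (286,227), (338,174) and (365,203). Next I'll measure them.

```bash
python3 - <<'E'
from h import *
px={"scene":dict(disc=(313,146),ball=(270,176),slim=(364,186),square=(324,216)),"side":dict(disc=(265,188),ball=(286,227),slim=(338,174),square=(365,203))}
for n in px:
    W=np.load(n+"0.npy"); 
    for k,(u,v) in px[n].items():
        P=W[v-20:v+20,u-20:u+20].reshape(-1,3); m=P[:,2]>.092
        P=P[m]; zt=np.percentile(P[:,2],95); T=P[P[:,2]>zt-.004]
        lo,hi=T[:,:2].min(0),T[:,:2].max(0)
        print(n,k,len(P),len(T),"ztop",zt.round(4),"mean",T.mean(0).round(4),"mid",((lo+hi)/2).round(4),"ext",(hi-lo).round(4), "allmean",P.mean(0).round(4))
    Q=W[(abs(W[...,2]-.075)<.004)]; c=np.nanmedian(Q,0)
    Q=Q[np.linalg.norm(Q-c,axis=1)<.2]
    print("mould",cv2.minAreaRect(Q[:,:2].astype(np.float32)*1000),np.median(Q[:,2]))
# bystander heights near
W=np.load("scene0.npy")
for nm,(u,v) in dict(vase=(398,143),bowl=(362,130),rib=(320,183),cup=(243,235),jar=(288,268)).items(): print(nm,W[v,u].round(3))
E
```

```text
scene disc 216 164 ztop 0.1096 mean [0.4827 0.0833 0.1077] mid [0.4817 0.0832] ext [0.0418 0.0393] allmean [0.4844 0.082  0.1066]
scene ball 91 40 ztop 0.1066 mean [ 0.5063 -0.0441  0.1047] mid [ 0.5053 -0.0445] ext [0.0174 0.0186] allmean [ 0.5089 -0.0451  0.1012]
scene slim 64 37 ztop 0.1077 mean [0.645  0.113  0.1063] mid [0.6448 0.1131] ext [0.0157 0.0151] allmean [0.6465 0.1114 0.1029]
scene square 177 138 ztop 0.1111 mean [ 0.6671 -0.0078  0.1091] mid [ 0.6666 -0.0073] ext [0.0328 0.0348] allmean [ 0.6678 -0.0087  0.1081]
mould ((584.21875, 9.13720703125), (269.7433166503906, 395.8603515625), 10.572708129882812) 0.07481069538000412
side disc 236 186 ztop 0.1108 mean [0.4797 0.0814 0.1093] mid [0.4797 0.0822] ext [0.0395 0.0397] allmean [0.4797 0.0786 0.1082]
side ball 136 50 ztop 0.1082 mean [ 0.5029 -0.0457  0.1066] mid [ 0.5037 -0.045 ] ext [0.0187 0.0159] allmean [ 0.5021 -0.0489  0.1018]
side slim 66 29 ztop 0.1095 mean [0.642  0.1113 0.1084] mid [0.6419 0.1125] ext [0.0134 0.0188] allmean [0.6413 0.1091 0.1029]
side square 189 127 ztop 0.1113 mean [ 0.6647 -0.0101  0.11  ] mid [ 0.6655 -0.0101] ext [0.0325 0.0331] allmean [ 0.6634 -0.0121  0.1076]
mould ((587.6553344726562, -15.6697998046875), (271.0345153808594, 343.9276123046875), 10.756564140319824) 0.07620603842044338
vase [0.603 0.24  0.118]
bowl [0.45  0.261 0.028]
rib [0.574 0.046 0.079]
cup [ 0.576 -0.154  0.043]
jar [ 0.714 -0.122  0.076]
```

```bash
cat >> h.py <<'E'
from scipy.spatial.transform import Rotation as Ro
PIN=dict(disc=(.481,.083),slim=(.643,.112),square=(.666,-.009))
def go(x,y,z):
    s=state(); q=s["tool_rot"]; R=Ro.from_quat([q[1],q[2],q[3],q[0]])
    print("tool cm",(R.inv().apply(np.array([x,y,z])-s["tool_pos"])*100).round(2),"force",s["contact_force"].round(2),"tcp",s["tool_pos"].round(4),"R",R.as_matrix().round(3).tolist())
E
python3 -c "
from h import *
go(*PIN['disc'],.20)"
```

```text
tool cm [ 48.45 -56.6    4.54] force [-0.12  0.56  0.78] tcp [ 0.1791 -0.5982  0.2442] R [[0.958, 0.287, -0.0], [0.287, -0.958, 0.002], [0.0, -0.002, -1.0]]
```

send_rows --steps '[{"translation":[3,-3.5,0],"delta_rot":[0,0,0],"jaw":0},{"translation":[6,-7,0],"delta_rot":[0,0,0],"jaw":0},{"translation":[9,-10.5,0],"delta_rot":[0,0,0],"jaw":0},{"translation":[12,-14,0],"delta_rot":[0,0,0],"jaw":0},{"translation":[15,-17.5,0],"delta_rot":[0,0,0],"jaw":0},{"translation":[18,-21,0],"delta_rot":[0,0,0],"jaw":0},{"translation":[21,-24.5,0],"delta_rot":[0,0,0],"jaw":0},{"translation":[24,-28,0],"delta_rot":[0,0,0],"jaw":0}]'

```text
time: 0.9
tool_pos: [0.329, -0.2598, 0.2448]
tool_rot: [-0.0, 0.989, 0.145, 0.0]
contact_force: [0.5, -0.5, 0.8]
gripper_width: 0.003
grasp_force: 0.0
```

```bash
python3 -c "
from h import *
go(*PIN['disc'],.17)"
```

```text
tool cm [ 24.37 -28.5    7.49] force [ 0.5  -0.51  0.79] tcp [ 0.329  -0.2598  0.2448] R [[0.958, 0.286, -0.0], [0.286, -0.958, 0.0], [0.0, -0.0, -1.0]]
```

send_rows --steps '[{"translation":[3.5,-4,0],"delta_rot":[0,0,0],"jaw":0},{"translation":[7,-8,0],"delta_rot":[0,0,0],"jaw":0},{"translation":[10.5,-12.2,0],"delta_rot":[0,0,0],"jaw":0},{"translation":[14,-16.4,0.5],"delta_rot":[0,0,0],"jaw":0},{"translation":[17.5,-20.5,2],"delta_rot":[0,0,0],"jaw":0},{"translation":[21,-24.6,4],"delta_rot":[0,0,0],"jaw":0},{"translation":[24.5,-28.7,6],"delta_rot":[0,0,0],"jaw":0},{"translation":[24.5,-28.7,7.5],"delta_rot":[0,0,0],"jaw":0}]'

```text
time: 1.7
tool_pos: [0.4827, 0.0863, 0.171]
tool_rot: [0.0, 0.989, 0.146, 0.002]
contact_force: [-0.4, -0.4, 0.3]
gripper_width: -0.001
grasp_force: 0.0
```

```bash
python3 -c "
from h import *
for n in('side','wrist'):
    f=grab_frame(n); cv2.imwrite(f'pics/{n}1.png',f['pixels']); np.save(n+'1.npy',cloud(f))
go(*PIN['disc'],.14)
W=np.load('wrist1.npy'); print(np.nanmin(W[...,2]))
"
```

```text
tool cm [0.1  0.41 2.53] force [ 0.04 -1.12 -0.44] tcp [0.4791 0.0866 0.1654] R [[0.957, 0.292, -0.009], [0.292, -0.957, 0.001], [-0.008, -0.003, -1.0]]
-0.002700006504662769
```

View pics/side1.png

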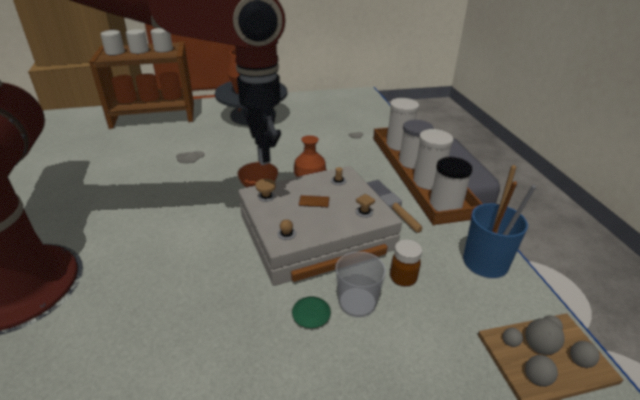

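View pics/wrist1.png

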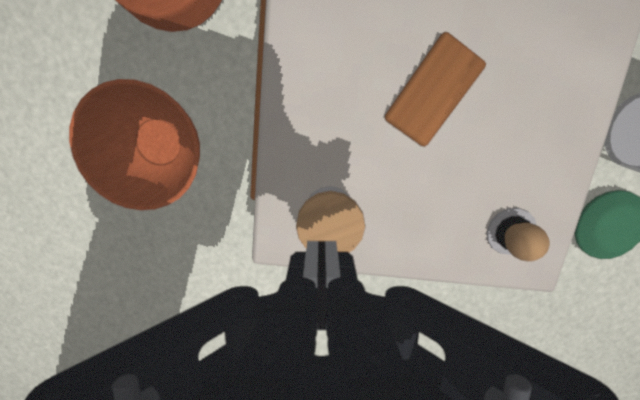

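The side view has the shut fingertips at (263,160), just above the disc at (265,188). The wrist view has the tips at (322,245) and the disc centre near (330,224). I'll let the arm settle, then refine from the wrist depth.

send_rows --steps '[{"translation":[0,0,0],"delta_rot":[0,0,0],"jaw":0},{"translation":[0,0,0],"delta_rot":[0,0,0],"jaw":0},{"translation":[0,0,0.3],"delta_rot":[0,0,0],"jaw":0},{"translation":[0,0,0.6],"delta_rot":[0,0,0],"jaw":0},{"translation":[0,0,0.9],"delta_rot":[0,0,0],"jaw":0},{"translation":[0,0,1.0],"delta_rot":[0,0,0],"jaw":0},{"translation":[0,0,1.0],"delta_rot":[0,0,0],"jaw":0},{"translation":[0,0,1.0],"delta_rot":[0,0,0],"jaw":0}]'

```text
time: 2.6
tool_pos: [0.4813, 0.0835, 0.1604]
tool_rot: [-0.0, 0.989, 0.145, 0.0]
contact_force: [0.2, -1.1, 0.9]
gripper_width: -0.001
grasp_force: 0.0
```

```bash
cat >> h.py <<'E'
def tip(n,r=.03):
    f=grab_frame("wrist"); W=cloud(f); x,y=PIN[n]
    m=(np.hypot(W[...,0]-x,W[...,1]-y)<r)&(W[...,2]>.088)&(W[...,2]<.116)
    T=W[m]; zt=np.percentile(T[:,2],90); T=T[T[:,2]>zt-.004]
    print(n,len(T),"z",np.median(T[:,2]).round(4),"mid",((T.min(0)+T.max(0))/2).round(4),"mean",T.mean(0).round(4),"ext",np.ptp(T,0).round(4))
    vv,uu=np.nonzero((W[...,2]>.116)); 
    F=W[230:256,300:345].reshape(-1,3); print("finger zmin",np.nanmin(F[F[:,2]>.116][:,2],initial=9).round(4))
    return f
E
python3 -c "
from h import *
tip('disc'); go(*PIN['disc'],.14)"
```

```text
disc 3035 z 0.1081 mid [0.4831 0.085  0.1076] mean [0.4855 0.0862 0.1081] ext [0.0383 0.0411 0.0053]
finger zmin 0.1492
tool cm [-0.05  0.04  2.04] force [-0.48 -0.37  0.24] tcp [0.4813 0.0835 0.1604] R [[0.958, 0.287, 0.0], [0.287, -0.958, 0.0], [0.0, 0.0, -1.0]]
```

send_rows --steps '[{"translation":[0,0,0.5],"delta_rot":[0,0,0],"jaw":0},{"translation":[0.1,0,1.2],"delta_rot":[0,0,0],"jaw":0},{"translation":[0.1,0,1.9],"delta_rot":[0,0,0],"jaw":0},{"translation":[0.1,0,2.5],"delta_rot":[0,0,0],"jaw":0},{"translation":[0.1,0,2.9],"delta_rot":[0,0,0],"jaw":0},{"translation":[0.1,0,3.1],"delta_rot":[0,0,0],"jaw":0},{"translation":[0.1,0,3.2],"delta_rot":[0,0,0],"jaw":0},{"translation":[0.1,0,3.2],"delta_rot":[0,0,0],"jaw":0}]'

```text
time: 3.45
tool_pos: [0.4823, 0.0838, 0.1283]
tool_rot: [-0.0, 0.989, 0.145, 0.0]
contact_force: [0.4, -0.3, 0.2]
gripper_width: 0.001
grasp_force: 0.0
```

send_rows --steps '[{"translation":[0,0,0.1],"delta_rot":[0,0,0],"jaw":0},{"translation":[0,0,0.25],"delta_rot":[0,0,0],"jaw":0},{"translation":[0,0,0.4],"delta_rot":[0,0,0],"jaw":0},{"translation":[0,0,0.55],"delta_rot":[0,0,0],"jaw":0},{"translation":[0,0,0.7],"delta_rot":[0,0,0],"jaw":0},{"translation":[0,0,0.85],"delta_rot":[0,0,0],"jaw":0},{"translation":[0,0,1.0],"delta_rot":[0,0,0],"jaw":0},{"translation":[0,0,1.0],"delta_rot":[0,0,0],"jaw":0}]'

```text
time: 4.25
tool_pos: [0.4823, 0.0838, 0.1183]
tool_rot: [0.0, 0.989, 0.145, 0.0]
contact_force: [-1.3, -0.6, 1.8]
gripper_width: 0.004
grasp_force: 1.2
```

send_rows --steps '[{"translation":[0,0,0.15],"delta_rot":[0,0,0],"jaw":0},{"translation":[0,0,0.3],"delta_rot":[0,0,0],"jaw":0},{"translation":[0,0,0.45],"delta_rot":[0,0,0],"jaw":0},{"translation":[0,0,0.6],"delta_rot":[0,0,0],"jaw":0},{"translation":[0,0,0.75],"delta_rot":[0,0,0],"jaw":0},{"translation":[0,0,0.85],"delta_rot":[0,0,0],"jaw":0},{"translation":[0,0,0.95],"delta_rot":[0,0,0],"jaw":0},{"translation":[0,0,0.95],"delta_rot":[0,0,0],"jaw":0}]'

```text
time: 5.05
tool_pos: [0.4823, 0.0838, 0.1087]
tool_rot: [-0.0, 0.989, 0.145, 0.0]
contact_force: [0.3, 0.1, 3.0]
gripper_width: 0.005
grasp_force: 1.2
```

send_rows --steps '[{"translation":[0,0,0.05],"delta_rot":[0,0,0],"jaw":0},{"translation":[0,0,0.1],"delta_rot":[0,0,0],"jaw":0},{"translation":[0,0,0.15],"delta_rot":[0,0,0],"jaw":0},{"translation":[0,0,0.2],"delta_rot":[0,0,0],"jaw":0},{"translation":[0,0,0.25],"delta_rot":[0,0,0],"jaw":0},{"translation":[0,0,0.3],"delta_rot":[0,0,0],"jaw":0},{"translation":[0,0,0.3],"delta_rot":[0,0,0],"jaw":0},{"translation":[0,0,0.3],"delta_rot":[0,0,0],"jaw":0}]'

```text
time: 5.85
tool_pos: [0.4824, 0.0838, 0.1065]
tool_rot: [0.0, 0.989, 0.145, 0.0]
contact_force: [-2.8, 0.3, 6.7]
gripper_width: -0.004
grasp_force: 3.5
```

send_rows --steps '[{"translation":[0,0,0.05],"delta_rot":[0,0,0],"jaw":0},{"translation":[0,0,0.1],"delta_rot":[0,0,0],"jaw":0},{"translation":[0,0,0.15],"delta_rot":[0,0,0],"jaw":0},{"translation":[0,0,0.2],"delta_rot":[0,0,0],"jaw":0},{"translation":[0,0,0.2],"delta_rot":[0,0,0],"jaw":0},{"translation":[0,0,0.2],"delta_rot":[0,0,0],"jaw":0},{"translation":[0,0,0.2],"delta_rot":[0,0,0],"jaw":0},{"translation":[0,0,0.2],"delta_rot":[0,0,0],"jaw":0}]'

```text
time: 6.65
tool_pos: [0.4824, 0.0838, 0.1052]
tool_rot: [0.0, 0.989, 0.145, -0.0]
contact_force: [-3.7, -0.4, 11.2]
gripper_width: -0.003
grasp_force: 5.4
```

send_rows --steps '[{"translation":[0,0,-0.2],"delta_rot":[0,0,0],"jaw":0},{"translation":[0,0,-0.5],"delta_rot":[0,0,0],"jaw":0},{"translation":[0,0,-1.2],"delta_rot":[0,0,0],"jaw":0},{"translation":[0,0,-2.2],"delta_rot":[0,0,0],"jaw":0},{"translation":[0,0,-3.4],"delta_rot":[0,0,0],"jaw":0},{"translation":[0,0,-4.6],"delta_rot":[0,0,0],"jaw":0},{"translation":[0,0,-5.5],"delta_rot":[0,0,0],"jaw":0},{"translation":[0,0,-5.5],"delta_rot":[0,0,0],"jaw":0}]'

```text
time: 7.45
tool_pos: [0.4835, 0.0838, 0.1612]
tool_rot: [0.0, 0.989, 0.145, 0.002]
contact_force: [0.1, -0.3, 0.5]
gripper_width: -0.003
grasp_force: 0.0
```

```bash
python3 -c "
from h import *
tip('disc'); go(*PIN['square'],.16)"
```

```text
disc 2815 z 0.0949 mid [0.4819 0.0849 0.0945] mean [0.4846 0.0859 0.0949] ext [0.0407 0.0413 0.0054]
finger zmin 0.1497
tool cm [14.88 14.14  0.04] force [0.16 0.24 0.22] tcp [0.4829 0.0838 0.16  ] R [[0.958, 0.287, 0.002], [0.287, -0.958, 0.0], [0.002, 0.001, -1.0]]
```

The disc pin is home, with its top measured at 0.095. Next is the square pin.

send_rows --steps '[{"translation":[2,1.9,0],"delta_rot":[0,0,0],"jaw":0},{"translation":[5,4.7,0],"delta_rot":[0,0,0],"jaw":0},{"translation":[8,7.6,0],"delta_rot":[0,0,0],"jaw":0},{"translation":[11,10.4,0],"delta_rot":[0,0,0],"jaw":0},{"translation":[13.3,12.6,0],"delta_rot":[0,0,0],"jaw":0},{"translation":[14.8,14.1,0],"delta_rot":[0,0,0],"jaw":0},{"translation":[14.8,14.1,0],"delta_rot":[0,0,0],"jaw":0},{"translation":[14.8,14.1,0],"delta_rot":[0,0,0],"jaw":0}]'

```text
time: 8.3
tool_pos: [0.6637, -0.0088, 0.1576]
tool_rot: [-0.0, 0.989, 0.145, -0.001]
contact_force: [-0.1, 0.3, 0.0]
gripper_width: 0.0
grasp_force: 0.0
```

```bash
python3 -c "
from h import *
tip('square'); go(*PIN['square'],.128)"
```

```text
square 1968 z 0.109 mid [ 0.6667 -0.0066  0.1085] mean [ 0.6689 -0.0059  0.1089] ext [0.0355 0.0359 0.0052]
finger zmin 0.1469
tool cm [0.24 0.14 2.98] force [ 0.35 -0.58 -0.69] tcp [ 0.6634 -0.0084  0.1579] R [[0.958, 0.287, -0.002], [0.287, -0.958, 0.001], [-0.002, -0.001, -1.0]]
```

send_rows --steps '[{"translation":[0.2,0,0.5],"delta_rot":[0,0,0],"jaw":0},{"translation":[0.2,0,1.2],"delta_rot":[0,0,0],"jaw":0},{"translation":[0.2,0,1.9],"delta_rot":[0,0,0],"jaw":0},{"translation":[0.2,0,2.5],"delta_rot":[0,0,0],"jaw":0},{"translation":[0.2,0,2.8],"delta_rot":[0,0,0],"jaw":0},{"translation":[0.2,0,3.0],"delta_rot":[0,0,0],"jaw":0},{"translation":[0.2,0,3.0],"delta_rot":[0,0,0],"jaw":0},{"translation":[0.2,0,3.0],"delta_rot":[0,0,0],"jaw":0}]'

```text
time: 9.15
tool_pos: [0.6666, -0.0083, 0.1291]
tool_rot: [0.0, 0.989, 0.145, 0.0]
contact_force: [-0.8, -0.1, -0.7]
gripper_width: -0.002
grasp_force: 0.0
```

send_rows --steps '[{"translation":[0,0,0.1],"delta_rot":[0,0,0],"jaw":0},{"translation":[0,0,0.25],"delta_rot":[0,0,0],"jaw":0},{"translation":[0,0,0.4],"delta_rot":[0,0,0],"jaw":0},{"translation":[0,0,0.55],"delta_rot":[0,0,0],"jaw":0},{"translation":[0,0,0.7],"delta_rot":[0,0,0],"jaw":0},{"translation":[0,0,0.85],"delta_rot":[0,0,0],"jaw":0},{"translation":[0,0,1.0],"delta_rot":[0,0,0],"jaw":0},{"translation":[0,0,1.0],"delta_rot":[0,0,0],"jaw":0}]'

```text
time: 9.95
tool_pos: [0.6664, -0.0083, 0.1189]
tool_rot: [0.0, 0.989, 0.145, 0.0]
contact_force: [-0.4, -0.6, 2.2]
gripper_width: 0.001
grasp_force: 1.3
```

send_rows --steps '[{"translation":[0,0,0.15],"delta_rot":[0,0,0],"jaw":0},{"translation":[0,0,0.3],"delta_rot":[0,0,0],"jaw":0},{"translation":[0,0,0.45],"delta_rot":[0,0,0],"jaw":0},{"translation":[0,0,0.6],"delta_rot":[0,0,0],"jaw":0},{"translation":[0,0,0.75],"delta_rot":[0,0,0],"jaw":0},{"translation":[0,0,0.85],"delta_rot":[0,0,0],"jaw":0},{"translation":[0,0,0.95],"delta_rot":[0,0,0],"jaw":0},{"translation":[0,0,0.95],"delta_rot":[0,0,0],"jaw":0}]'

```text
time: 10.75
tool_pos: [0.6664, -0.0083, 0.1091]
tool_rot: [0.0, 0.989, 0.145, 0.0]
contact_force: [-0.9, -0.0, 2.4]
gripper_width: -0.002
grasp_force: 1.2
```

send_rows --steps '[{"translation":[0,0,0.1],"delta_rot":[0,0,0],"jaw":0},{"translation":[0,0,0.18],"delta_rot":[0,0,0],"jaw":0},{"translation":[0,0,0.26],"delta_rot":[0,0,0],"jaw":0},{"translation":[0,0,0.34],"delta_rot":[0,0,0],"jaw":0},{"translation":[0,0,0.42],"delta_rot":[0,0,0],"jaw":0},{"translation":[0,0,0.5],"delta_rot":[0,0,0],"jaw":0},{"translation":[0,0,0.5],"delta_rot":[0,0,0],"jaw":0},{"translation":[0,0,0.5],"delta_rot":[0,0,0],"jaw":0}]'

```text
time: 11.55
tool_pos: [0.6666, -0.0083, 0.1059]
tool_rot: [0.0, 0.989, 0.145, 0.0]
contact_force: [-5.1, 0.1, 8.7]
gripper_width: 0.001
grasp_force: 4.5
```

send_rows --steps '[{"translation":[0,0,-0.2],"delta_rot":[0,0,0],"jaw":0},{"translation":[0,0,-0.5],"delta_rot":[0,0,0],"jaw":0},{"translation":[0,0,-1.2],"delta_rot":[0,0,0],"jaw":0},{"translation":[0,0,-2.2],"delta_rot":[0,0,0],"jaw":0},{"translation":[0,0,-3.4],"delta_rot":[0,0,0],"jaw":0},{"translation":[0,0,-4.6],"delta_rot":[0,0,0],"jaw":0},{"translation":[0,0,-5.5],"delta_rot":[0,0,0],"jaw":0},{"translation":[0,0,-5.5],"delta_rot":[0,0,0],"jaw":0}]'

```text
time: 12.35
tool_pos: [0.6677, -0.0084, 0.1621]
tool_rot: [0.001, 0.989, 0.145, 0.002]
contact_force: [0.6, 0.5, -0.5]
gripper_width: -0.002
grasp_force: 0.0
```

```bash
python3 -c "
from h import *
tip('square'); go(*PIN['slim'],.16)"
```

```text
square 1764 z 0.0949 mid [ 0.6665 -0.0067  0.0947] mean [ 0.6677 -0.0063  0.0948] ext [0.0359 0.0359 0.0059]
finger zmin 0.1509
tool cm [  1.15 -12.22   0.07] force [-0.17 -0.7  -1.38] tcp [ 0.667  -0.0084  0.1608] R [[0.958, 0.287, 0.002], [0.287, -0.958, -0.0], [0.002, 0.001, -1.0]]
```

send_rows --steps '[{"translation":[0.1,-1.5,0],"delta_rot":[0,0,0],"jaw":0},{"translation":[0.4,-4,0],"delta_rot":[0,0,0],"jaw":0},{"translation":[0.7,-6.5,0],"delta_rot":[0,0,0],"jaw":0},{"translation":[1,-9,0],"delta_rot":[0,0,0],"jaw":0},{"translation":[1.1,-11,0],"delta_rot":[0,0,0],"jaw":0},{"translation":[1.2,-12.2,0],"delta_rot":[0,0,0],"jaw":0},{"translation":[1.2,-12.2,0],"delta_rot":[0,0,0],"jaw":0},{"translation":[1.2,-12.2,0],"delta_rot":[0,0,0],"jaw":0}]'

```text
time: 13.2
tool_pos: [0.6427, 0.112, 0.1589]
tool_rot: [0.0, 0.989, 0.145, -0.0]
contact_force: [0.1, -0.0, -0.7]
gripper_width: -0.002
grasp_force: 0.0
```

```bash
python3 -c "
from h import *
f=tip('slim',.02); cv2.imwrite('pics/w3.png',f['pixels']); go(*PIN['slim'],.128)"
```

```text
slim 562 z 0.1075 mid [0.6444 0.1145 0.1067] mean [0.6448 0.1148 0.1074] ext [0.0157 0.0155 0.005 ]
finger zmin 0.1479
tool cm [ 0.02 -0.04  3.11] force [-0.97  0.38  1.13] tcp [0.6429 0.1116 0.1591] R [[0.958, 0.286, -0.0], [0.286, -0.958, -0.0], [-0.0, 0.0, -1.0]]
```

View pics/w3.png

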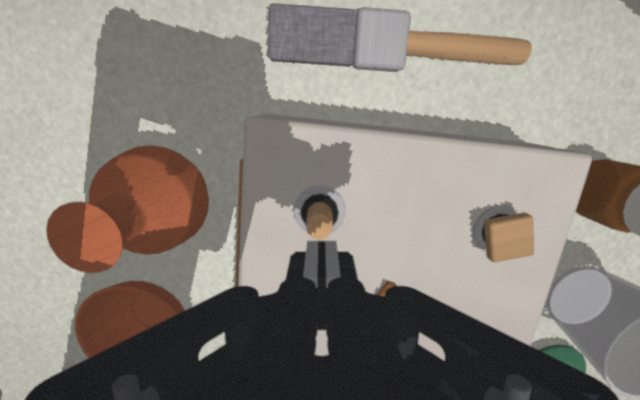

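The slim pin's top is at (320,217), in line with the fingertips at (322,245), and the vase is well clear to the left.

send_rows --steps '[{"translation":[0.1,-0.1,0.5],"delta_rot":[0,0,0],"jaw":0},{"translation":[0.1,-0.1,1.2],"delta_rot":[0,0,0],"jaw":0},{"translation":[0.1,-0.1,1.9],"delta_rot":[0,0,0],"jaw":0},{"translation":[0.1,-0.1,2.5],"delta_rot":[0,0,0],"jaw":0},{"translation":[0.1,-0.1,2.8],"delta_rot":[0,0,0],"jaw":0},{"translation":[0.1,-0.1,3.1],"delta_rot":[0,0,0],"jaw":0},{"translation":[0.1,-0.1,3.1],"delta_rot":[0,0,0],"jaw":0},{"translation":[0.1,-0.1,3.1],"delta_rot":[0,0,0],"jaw":0}]'

```text
time: 14.05
tool_pos: [0.6437, 0.1133, 0.1285]
tool_rot: [0.0, 0.989, 0.145, 0.0]
contact_force: [0.1, -0.2, -0.6]
gripper_width: -0.001
grasp_force: 0.0
```

send_rows --steps '[{"translation":[0,0,0.1],"delta_rot":[0,0,0],"jaw":0},{"translation":[0,0,0.25],"delta_rot":[0,0,0],"jaw":0},{"translation":[0,0,0.4],"delta_rot":[0,0,0],"jaw":0},{"translation":[0,0,0.55],"delta_rot":[0,0,0],"jaw":0},{"translation":[0,0,0.7],"delta_rot":[0,0,0],"jaw":0},{"translation":[0,0,0.85],"delta_rot":[0,0,0],"jaw":0},{"translation":[0,0,1.0],"delta_rot":[0,0,0],"jaw":0},{"translation":[0,0,1.0],"delta_rot":[0,0,0],"jaw":0}]'

```text
time: 14.85
tool_pos: [0.6436, 0.1133, 0.1184]
tool_rot: [0.0, 0.989, 0.145, 0.0]
contact_force: [-0.6, -0.2, 2.3]
gripper_width: 0.003
grasp_force: 1.3
```

send_rows --steps '[{"translation":[0,0,0.15],"delta_rot":[0,0,0],"jaw":0},{"translation":[0,0,0.3],"delta_rot":[0,0,0],"jaw":0},{"translation":[0,0,0.45],"delta_rot":[0,0,0],"jaw":0},{"translation":[0,0,0.6],"delta_rot":[0,0,0],"jaw":0},{"translation":[0,0,0.75],"delta_rot":[0,0,0],"jaw":0},{"translation":[0,0,0.85],"delta_rot":[0,0,0],"jaw":0},{"translation":[0,0,0.95],"delta_rot":[0,0,0],"jaw":0},{"translation":[0,0,0.95],"delta_rot":[0,0,0],"jaw":0}]'

```text
time: 15.65
tool_pos: [0.6435, 0.1133, 0.1086]
tool_rot: [-0.0, 0.989, 0.145, 0.0]
contact_force: [-0.6, 0.1, 2.5]
gripper_width: -0.004
grasp_force: 1.2
```

send_rows --steps '[{"translation":[0,0,0.1],"delta_rot":[0,0,0],"jaw":0},{"translation":[0,0,0.18],"delta_rot":[0,0,0],"jaw":0},{"translation":[0,0,0.26],"delta_rot":[0,0,0],"jaw":0},{"translation":[0,0,0.34],"delta_rot":[0,0,0],"jaw":0},{"translation":[0,0,0.42],"delta_rot":[0,0,0],"jaw":0},{"translation":[0,0,0.5],"delta_rot":[0,0,0],"jaw":0},{"translation":[0,0,0.5],"delta_rot":[0,0,0],"jaw":0},{"translation":[0,0,0.5],"delta_rot":[0,0,0],"jaw":0}]'

```text
time: 16.45
tool_pos: [0.6438, 0.1133, 0.1055]
tool_rot: [0.0, 0.989, 0.145, 0.0]
contact_force: [-5.8, -0.9, 10.1]
gripper_width: 0.002
grasp_force: 4.9
```

send_rows --steps '[{"translation":[0,0,-0.2],"delta_rot":[0,0,0],"jaw":0},{"translation":[0,0,-0.5],"delta_rot":[0,0,0],"jaw":0},{"translation":[0,0,-1.2],"delta_rot":[0,0,0],"jaw":0},{"translation":[0,0,-2.2],"delta_rot":[0,0,0],"jaw":0},{"translation":[0,0,-3.4],"delta_rot":[0,0,0],"jaw":0},{"translation":[0,0,-4.6],"delta_rot":[0,0,0],"jaw":0},{"translation":[0,0,-5.5],"delta_rot":[0,0,0],"jaw":0},{"translation":[0,0,-5.5],"delta_rot":[0,0,0],"jaw":0}]'

```text
time: 17.25
tool_pos: [0.6449, 0.1134, 0.1616]
tool_rot: [0.0, 0.989, 0.145, 0.002]
contact_force: [0.7, -0.2, -0.3]
gripper_width: 0.001
grasp_force: 0.0
```

```bash
python3 -c "
from h import *
tip('slim',.02)
f=grab_frame('side'); cv2.imwrite('pics/side9.png',f['pixels']); W=cloud(f)
for n,(x,y) in {**PIN,'ball':(.5045,-.045)}.items():
    T=W[(np.hypot(W[...,0]-x,W[...,1]-y)<.02)&(W[...,2]<.13)]; print(n,np.percentile(T[:,2],97).round(4))"
```

```text
slim 484 z 0.0949 mid [0.6443 0.1147 0.0943] mean [0.6448 0.1148 0.0948] ext [0.0158 0.0154 0.005 ]
finger zmin 0.1505
disc 0.0975
slim 0.0967
square 0.0974
ball 0.1075
```

View pics/side9.png

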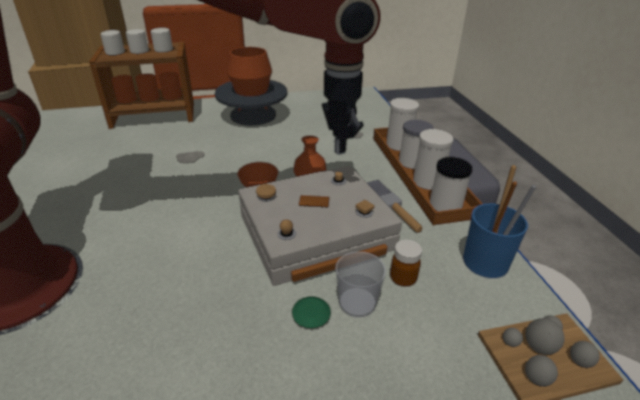

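The three pins are down at (265,191), (338,177) and (365,207). The ball plug still stands at (286,227), nothing around has moved, and the arm is clear.

```bash
python3 -c "
from plant import *
print(job_done())"
```

```text
the job is handed in; nothing more can be done
None
```

I pressed the disc, square and slim pins home in that order; each top measured about 95 mm above the table, and the highest force reading was about 11 N. The ball plug and everything around the mould were left alone, and the job was handed in at about 17 s.

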